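Open the finishing pot and load the copper vase

TASK

Open the blue finishing pot: turn its bayonet lid counter-clockwise (seen from above) by the black handle until the two steel lugs reach the slots in the collar, lift the lid free and lay it flat, handle up, on the cork pad. Then draw the copper vase out of its cell in the leaning carton and stand it upright on the floor inside the pot, leaving the pot open, and do not disturb the other two vases, the hammer or the steel block.

Things in the scene. Friction and masses are not known exactly. Their poses are not given: they have to be found in the camera images.
- pot: Fixed blue round pot, 162 mm diameter, on a grey 176 mm round foot; origin at the centre of its underside, z up. Bore 104 mm diameter, flat inner floor 30 mm above the table. It is shut by an orange lid. Two slots in its collar lie opposite each other, towards the pot's +x and -x, each marked by a yellow bar on the pot's side. Pot and cork pad may change places.
- pot_collar (a point): Centre of the top of the pot's silver collar, 133 mm above the table; clear opening 120 mm, slots about 46 mm wide. Under it the lugs run in a channel (floor 115 mm, roof 126 mm above the table). Stops block the lugs 5 degrees counter-clockwise past the slots' middle and 88 degrees clockwise of it; a lug passes up through a slot when within about 7 degrees of its middle.
- lid: Loose orange lid, 0.24 to 0.4 kg, disc 114 mm diameter, 16 mm thick; origin at the centre of its flat underside, z up. Two steel lugs, 26 mm wide, 8 mm thick, flush below, reach 70 mm from the centre along its +x and -x. Starts with its underside 115 mm above the table, lugs 40 to 70 degrees clockwise of the slots; turns easily and is free when its x axis lies along the pot's (either way round).
- lid_handle (a point): Point inside the lid's black handle, on the lid's axis 44 mm above its underside. The handle is a straight upright bar along the lid's x axis (in line with the lugs): 86 mm long, 18 mm wide, from the disc's top (16 mm above the underside) to 60 mm above the underside.
- pad: Fixed square cork pad 170 x 170 mm, 8 mm thick, on the table; origin at the centre of its underside.
- carton: Fixed cardboard carton, 248 mm wide along its y, in a pale wooden cradle; origin on the table below the middle of its floor, x pointing away from the robot. It leans 25 degrees, mouth tipped towards its own -x (the robot). Three cells in a row, middles at y = -81, 0, +81 mm. Each holds one vase; which one where varies.
- carton_mouth (a point): Centre of the carton's mouth (the middle cell's), in the plane of the rim; the rim's highest edge is 143 mm above the table. Each cell is 76 mm wide along the carton's y, 52 mm across, 115 mm deep along the leaning axis; walls and dividers 5 mm thick and as tall as the rim.
- copper_vase: Loose copper bud vase, 0.17 to 0.35 kg, 118 mm tall; origin at the centre of its foot, z along its axis to the mouth. Body 44 mm diameter up to 58 mm, tapering to a neck 20 mm diameter between 74 and 106 mm, lip 26 mm diameter. Starts leaning 25 degrees, z along its cell, against the cell wall nearer the robot, its top about level with the rim.
- copper_neck (a point): Point on the copper vase's axis in its neck, 90 mm above its foot: the place to grip (20 mm diameter).
- steel_vase: Same vase in grey steel, in another cell; leave it there. Origin at the centre of its foot.
- blue_vase: Same vase in blue enamel, in another cell; leave it there. Origin at the centre of its foot.
- hammer: Loose hammer 240 mm long lying on the table beyond the work; leave it.
- bench_block: Loose square steel bench block 70 x 70 x 25 mm on the table nearer the robot; leave it. Origin at the centre of its underside.
There are look-alikes about, which are no part of the job. There is more than one size of the lid; the job needs the middle-sized.

How it is judged:
On the way, in this order (a step that is already met when the one before it is completed fails the run):
1. the lid is turned until its lugs are under the slots, still seated (angle between the x axis of lid and the x axis of pot, either way round below 0.18 rad and z of lid in the frame of pot below 0.122 m), for 0.1 s.
2. the lid is lifted free of the collar (z of lid in the frame of pot above 0.14 m), for 0.1 s.
3. the lid lies flat, handle up, on the cork pad and is let go (horizontal distance between lid and pad below 0.04 m and angle between lid's own z axis and vertical below 0.1 rad and height (world z) of lid below 0.013 m and contact force between the fingers and lid below 0.2 N), for 0.1 s.
4. the copper vase is drawn up out of its cell (height (world z) of copper_vase above 0.135 m), for 0.1 s.
At the end, for the whole second after the job is handed in: The copper vase stands upright (within 0.1 rad) at rest on the floor inside the pot, and the lid lies flat and at rest, handle up, on the cork pad, its centre within 40 mm of the pad's (horizontal distance between copper_vase and pot below 0.035 m and z of copper_vase in the frame of pot below 0.036 m and angle between each of copper_vase, lid's own z axis and vertical below 0.1 rad and linear speed of each of copper_vase, lid below 0.03 m/s and horizontal distance between lid and pad below 0.04 m and height (world z) of lid below 0.013 m); the robot touches nothing.
It fails at once if another vase is moved by more than 30 mm (distance of any of steel_vase, blue_vase from where it was at the start of the episode above 0.03 m).
It fails at once if the hammer or the steel block is moved by more than 30 mm (distance of any of hammer, bench_block from where it was at the start of the episode above 0.03 m).
It also fails if it takes over 64 s, if anything falls off the work surface, if the arm or the gripper's body presses on something with over 40 N, if the wrist force passes 120 N, or if a joint passes its speed limit or range.

ROBOT

A 6-joint arm with a two-finger parallel gripper is mounted at the origin on the work surface. World frame = base frame: x ahead of the robot, y to its left, z up, the work surface at z = 0. Lengths are in m, angles in rad, forces in N, time in s.
With the tool pointing down it reaches from about 0.3 to 0.775 m from the base axis. Payload 14.6 kg.
Tool frame: the origin (TCP) lies midway between the tips of the shut fingers; the grasp point (between the pads) lies 19 mm behind it (r.grip_point_offset is the distance from the TCP to the grasp point, in m); x points along the fingers, y is the direction in which the jaws open and shut, and the axes are right-handed (so a half turn about x gives the same grasp; the last joint's range is limited). The gripper opens to 94 mm and grips with 3 to 60 N. Pads are 16 mm wide; open, the fingers measure 119 mm over their backs; the gripper's body (75 mm by 177 mm) begins 78 mm behind the grasp point.
Start: joints at [-1.293, 0.3, 1.521, -0, 1.321, -0.067], TCP at [0.186, -0.518, 0.185] pointing down, gripper open.
Joint ranges: [-3.03, 3.03], [-0.79, 2.21], [0.23, 2.52], [-1.04, 4.18], [0, 3.07], [-2.55, 2.55]. Speed limits (rad/s): [2.22, 2.22, 2.57, 3.14, 3.14, 3.14].

INTERFACE

Orientations are given as a unit quaternion [w, x, y, z].
In Python, from cell import r gives the robot as it stands.
- The arm moves only by the tool step_arm, never from a script. Its argument "deltas" is text: rows parted by semicolons, each of 6 numbers parted by spaces: the shift along the world's x, y, z in cm, then the turn, a rotation vector about the world's x, y, z in rad. A call has 1 to 20 rows; each row shifts and turns the commanded pose from where the row before left it; what a row does not reach is not made up. A row lasts 1/8 s, in which the tool goes at most 62.5 mm and 10.7 degrees, less where a joint would pass 70% of its speed; a pose out of reach is approached as far as the arm can. A call is refused whole if a number of a shift passes 6.25 or a number of a turn 0.188, either way. A call with a gripper value outside its range is refused whole. "fingers" is the opening, from 0 (shut) to 1 (fully open), set as the call begins (left out, the last holds). The fingers move at their own pace and stop on an object; the grip force is fixed at half the most. Time passes only in rows, so rows that do not move let the fingers close. It gives the time, the measured TCP pose, the force and the opening at its end, in the units of the state.
- r.get_obs(): the state, without advancing time (a new reading comes with each control period).
- r.get_image(name): name is "scene" or "side" or "wrist"; returns the picture (480x640x3 uint8, blue, green, red); there is no depth.
- r.camera_params(name): a dict with "fx", "fy", "cx", "cy" (pixels), "k1" (the pictures are not rectified: a ray, as slopes to the right and down, at radius r is drawn at 1 + k1 r^2 times it, then the intrinsics apply), "R" (3x3) and "t" (3): a world point X has camera coordinates R X + t. Camera axes: x right, y down, z forward; pixel columns grow to the right and rows downward; lengths in m; the calibration is good to about 2 mm. A picture is of the moment at which its call begins: read the wrist's pose just before it. camera_params takes no time and is no camera call; for the wrist camera it gives the pose at the moment of the call.
- r.hand_in(): hands the job in, once; it reports no verdict.
The state is a dict: "time": time; "joint_positions": joint angles; "joint_vel": joint speeds; "joint_torque": joint torques, N m; "ee_pos": TCP position; "tool_rot": TCP orientation; "force": force on the tool from outside, world axes, zero at the start; "ft_torque": the same for the moment, N m; "finger_gap": finger opening in m.
Only numpy, scipy, OpenCV 4.12 (cv2) and the standard library are available. Lean on these libraries where they do the work, as an engineer would, in place of code of your own. Each camera call takes 0.05 s, during which the arm holds its last target. There are 200 camera calls.

## Working session

There is one attempt and no reset: what is moved stays moved. The work goes in short steps, Python scripts to look and compute and a tool call to move; the robot and the scene stay as the last step left them, time stands still between calls to the robot, and variables do not carry over. Pictures are saved under pics/ and viewed, about 8 in all and at most 12, crops included, and the job is handed in when it is done.

Besides the shell and the picture viewer there is one more tool, called after ">>>" as name(argument=value, ...) on one line, values as JSON. step_arm: Moves the arm, as the interface text tells. Its arguments: {"type":"object","properties":{"deltas":{"type":"string"},"fingers":{"type":"number"}},"required":["deltas"]}

```bash
mkdir -p pics; ls
cat > h.py <<'E'
import numpy as np, cv2
from cell import r
def snap(n,f):
    p=r.camera_params(n); im=r.get_image(n); cv2.imwrite('pics/'+f,im); return im,p
def ray(p,u,v):
    K=np.array([[p['fx'],0,p['cx']],[0,p['fy'],p['cy']],[0,0,1]])
    x=cv2.undistortPoints(np.array([[[u,v]]],float),K,np.array([p['k1'],0,0,0,0]),None,None,None) if 0 else None
    d=np.array([(u-p['cx'])/p['fx'],(v-p['cy'])/p['fy']]); s=d.copy()
    for _ in range(30): s=d/(1+p['k1']*(s@s))
    R=np.array(p['R']);t=np.array(p['t'])
    w=R.T@np.array([s[0],s[1],1]); return -R.T@t, w/np.linalg.norm(w)
def atz(p,u,v,z):
    c,w=ray(p,u,v); return c+w*(z-c[2])/w[2]
def tri(*rays):
    A=np.zeros((3,3));b=np.zeros(3)
    for c,w in rays:
        M=np.eye(3)-np.outer(w,w);A+=M;b+=M@c
    x=np.linalg.solve(A,b); return x,[np.linalg.norm(np.cross(x-c,w)) for c,w in rays]
def proj(p,X):
    x=np.array(p['R'])@X+np.array(p['t']); s=x[:2]/x[2]; s=s*(1+p['k1']*(s@s)); return s*[p['fx'],p['fy']]+[p['cx'],p['cy']]
E
python3 - <<'E'
from h import *
for n in ('scene','side'):
    im,p=snap(n,n+'0.png'); print(n,{k:np.round(np.array(v),4).tolist() for k,v in p.items()})
E
```

```text
pics
scene {'fx': 559.2329, 'fy': 559.2329, 'cx': 320.0792, 'cy': 244.7239, 'k1': 0.0186, 'R': [[-0.3672, 0.9301, -0.0089], [0.7324, 0.2832, -0.6192], [-0.5734, -0.2339, -0.7852]], 't': [0.1942, -0.3047, 1.6231]}
side {'fx': 507.8716, 'fy': 507.8716, 'cx': 315.0524, 'cy': 236.8083, 'k1': -0.0457, 'R': [[-0.8708, -0.4917, 0.0062], [-0.3683, 0.6438, -0.6707], [0.3257, -0.5863, -0.7417]], 't': [0.4502, 0.2976, 0.9155]}
```

View pics/scene0.png

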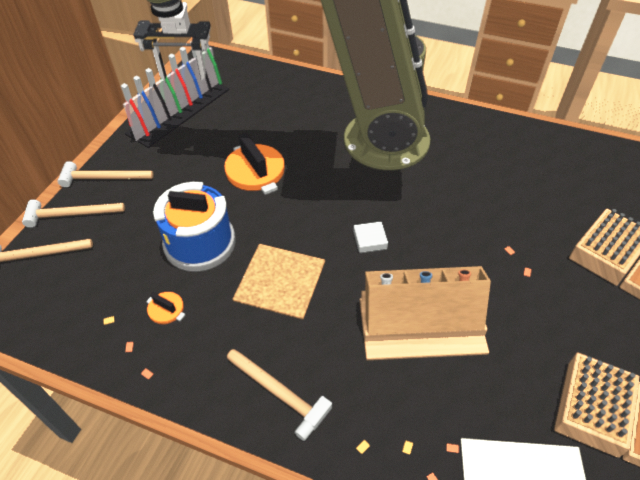

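View pics/side0.png

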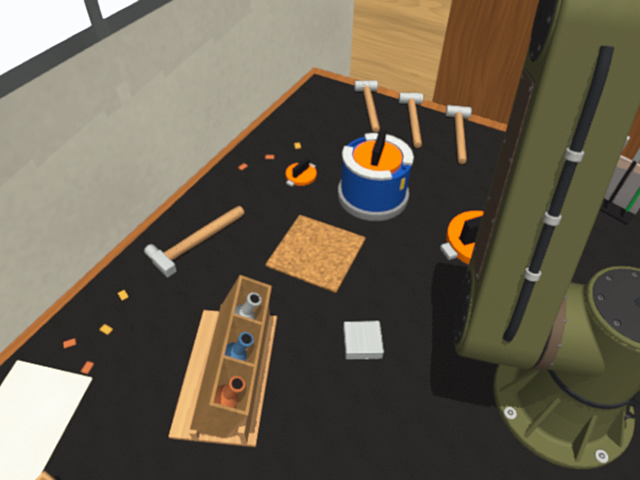

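Run:
```python
import cv2,numpy as np
s=cv2.imread('pics/scene0.png');d=cv2.imread('pics/side0.png')
def c(im,x,y): return cv2.resize(im[y:y+100,x:x+133],(400,300),interpolation=cv2.INTER_CUBIC)
cv2.imwrite('pics/c1.png',np.vstack([np.hstack([c(s,135,175),c(d,310,123)]),np.hstack([c(s,360,255),c(d,170,270)])]))
```

```text
(no output)
```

View pics/c1.png

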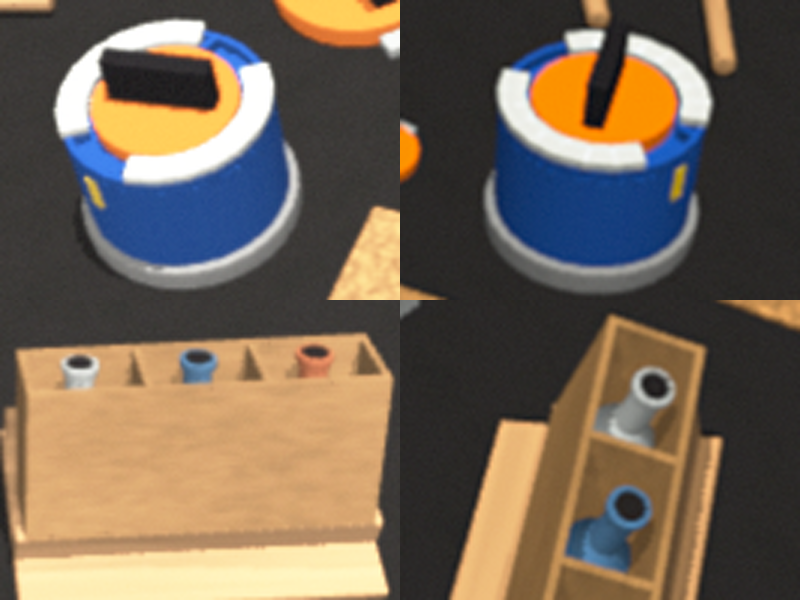

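Run:
```python
from h import *
ps,pd=r.camera_params('scene'),r.camera_params('side')
k=400/133
S=lambda x,y,ox,oy:(ox+x/k,oy+y/k)
a=S(166,97,135,175);b=S(204,98,310,123)
print('collar',tri(ray(ps,*a),ray(pd,*b)),atz(ps,*a,.133),atz(pd,*b,.133))
print('bars',atz(ps,*S(94,191,135,175),.09),atz(pd,*S(278,182,310,123),.09))
print('bigfoot pad',atz(ps,280,280,.008),atz(pd,316,253,.008))
for n,u,v in(('steel',S(80,64,360,255),S(655-400,386-300,170,270)),('blue',S(198,58,360,255),S(630-400,507-300,170,270)),('cop',S(315,53,360,255),(237,384))):
    print(n,tri(ray(ps,*u),ray(pd,*v)))
print('rim corners front', [atz(ps,*S(*q,360,255),.143) for q in((18,350),(368,336))])
print('block',atz(ps,370,232,.025),atz(pd,363,334,.025))
o=r.get_obs();print(o['ee_pos'],o['tool_rot'],o['force'],o['finger_gap'],o['time'])
p=r.camera_params('wrist');R=np.array(p['R']);print('wristcam',-R.T@p['t'],R)
```

```text
collar (array([ 0.53040624, -0.32044424,  0.12770898]), [np.float64(0.0005809364433200904), np.float64(0.0005809364433200338)]) [ 0.53377341 -0.31773685  0.133     ] [ 0.52811248 -0.31332853  0.133     ]
bars [ 0.60718322 -0.34783153  0.09      ] [ 0.45476677 -0.29974149  0.09      ]
bigfoot pad [ 0.56862622 -0.0851412   0.008     ] [ 0.55863825 -0.07794714  0.008     ]
steel (array([0.55216852, 0.15941694, 0.12811536]), [np.float64(0.0006138742012264307), np.float64(0.0006138742012264871)])
blue (array([0.5180747 , 0.23460352, 0.12838891]), [np.float64(0.0002623830317305544), np.float64(0.000262383031730531)])
cop (array([0.48465434, 0.30932652, 0.12835361]), [np.float64(6.627161298075981e-05), np.float64(6.627161298063351e-05)])
rim corners front [array([0.77858335, 0.18995025, 0.143     ]), array([0.6924404 , 0.38465757, 0.143     ])]
block [0.36784069 0.06880921 0.025     ] [0.37236489 0.06825126 0.025     ]
[ 0.18582468 -0.51739024  0.18434467] [-0.12095071 -0.69658232 -0.12165851  0.69666578] [-0.60963659  0.73906401 -0.1847475 ] 0.09427602722513928 0.1
wristcam [ 0.26508732 -0.49044133  0.38409967] [[ 0.33884272 -0.940842   -0.00139022]
 [-0.90141071 -0.3250642   0.28599299]
 [-0.26952613 -0.09565349 -0.9582307 ]]
```

>>> step_arm(deltas="0 0 4; 1 1 4; 4 2.5 4; 4 2.5 0; 4 2.5 0; 4 2.5 0; 4 2.5 0; 4 2.5 0; 4 2 0; 2.4 1.7 0; 0 0 0; 0 0 0", fingers=0.5)

```text
$.deltas[0]: bad value
```

Run:
```python
from h import *
from scipy.spatial.transform import Rotation as Ro
o=r.get_obs();print(o['ee_pos'],o['tool_rot'],o['joint_positions'],o['time'])
w,x,y,z=o['tool_rot'];print(Ro.from_quat([x,y,z,w]).as_matrix())
im,p=snap('wrist','w1.png');R=np.array(p['R']);print(p['fx'],-R.T@p['t'])
ps,pd=r.camera_params('scene'),r.camera_params('side');k=400/133
for q,a in (((618,22),(598,85)),):
    A=[atz(pd,310+(x-400)/k,123+y/k,.175) for x,y in (q,a)];print(A,np.degrees(np.arctan2(*(A[1]-A[0])[1::-1])))
A=[atz(ps,135+x/k,175+y/k,.175) for x,y in ((105,54),(215,66))];print(A,np.degrees(np.arctan2(*(A[1]-A[0])[1::-1])))
```

```text
[ 0.18582468 -0.51739024  0.18434467] [-0.12095071 -0.69658232 -0.12165851  0.69666578] [-1.29260558e+00  3.00406396e-01  1.52152708e+00 -1.20568393e-05
  1.32066703e+00 -6.66131423e-02] 0.1
[[-2.88003543e-04  3.38014783e-01 -9.41140756e-01]
 [ 9.65890171e-04 -9.41140262e-01 -3.38014901e-01]
 [-9.99999492e-01 -1.00638810e-03 -5.54334263e-05]]
356.04151622085277 [ 0.26508732 -0.49044133  0.38409967]
[array([ 0.53899244, -0.35310861,  0.175     ]), array([ 0.51986342, -0.27510677,  0.175     ])] 103.77916614701095
[array([ 0.54271164, -0.35533218,  0.175     ]), array([ 0.52391924, -0.2727488 ,  0.175     ])] 102.81973505690392
```

View pics/w1.png

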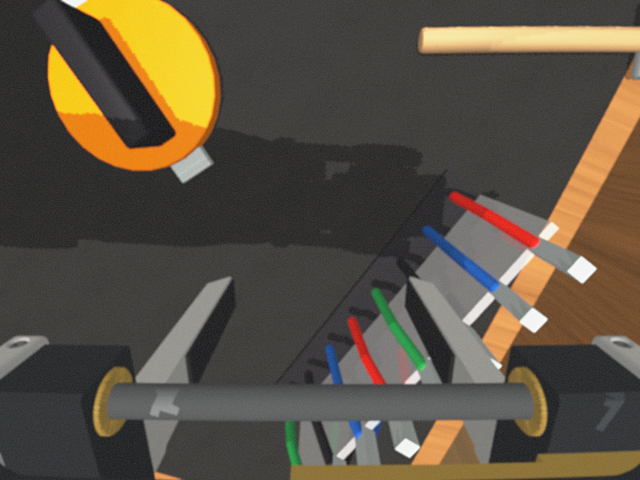

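>>> step_arm(deltas="0 0 4 0 0 0; 1 1 4 0 0 0.1; 4 2 3.6 0 0 0.15; 4 2 0 0 0 0.15; 4 2 0 0 0 0.15; 4 2 0 0 0 0.15; 4 2 0 0 0 0.15; 4 2 0 0 0 0.15; 4 1 0 0 0 0.15; 4 1 0 0 0 0.15; 4 0.5 0 0 0 0.16; 2.4 0.2 0 0 0 0; 0 0 0 0 0 0; 0 0 0 0 0 0; 0 0 0 0 0 0", fingers=0.6)

```text
time: 2.02
ee_pos: [0.5791, -0.361, 0.3014]
tool_rot: [0.555, 0.438, 0.555, -0.439]
force: [-0.3, 0.1, -0.0]
finger_gap: 0.0562
```

Run:
```python
from h import *
o=r.get_obs();print(o['ee_pos'],o['tool_rot'],o['joint_positions'],o['time'],o['force'])
im,p=snap('wrist','w2.png');R=np.array(p['R']);print(p['fx'],-R.T@p['t'])
# expected overlays
c=np.array([.5313,-.316,0]);
for n,th,rad,z in(('h',-76.7,.043,.175),('bar',-17.5,.081,.09),('slot',-17.5,.06,.133)):
  for s in(1,-1): print(n,proj(p,c+[s*rad*np.cos(np.radians(th)),s*rad*np.sin(np.radians(th)),z]))
```

```text
[ 0.57908461 -0.36102488  0.30140146] [ 0.55493445  0.4384753   0.55452871 -0.43850323] [-6.11105688e-01  5.79217271e-01  8.63871230e-01 -7.31579720e-05
  1.69793359e+00 -8.44126400e-01] 2.025 [-0.32806413  0.07163173 -0.00950669]
356.04151622085277 [ 0.55991858 -0.28055364  0.50110832]
h [280.90250614 212.73558812]
h [278.1324722  115.86554285]
bar [348.30029849 195.9878258 ]
bar [223.71683946 121.2067015 ]
slot [334.3980493  192.61699704]
slot [231.38383341 131.01459827]
```

View pics/w2.png

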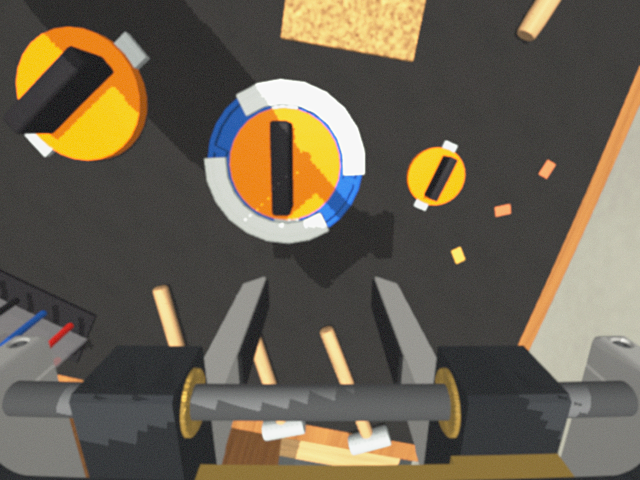

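Run:
```python
from h import *
im=cv2.imread('pics/w2.png');p=r.camera_params('wrist')
g=cv2.cvtColor(im,cv2.COLOR_BGR2GRAY)
m=((g<60)&(cv2.cvtColor(im,cv2.COLOR_BGR2HSV)[...,1]<120)).astype(np.uint8); m[:, :260]=0;m[:,305:]=0;m[:105]=0;m[222:]=0
n,l,s,c=cv2.connectedComponentsWithStats(m);i=1+s[1:,4].argmax();print(s[i],c[i])
pr=lambda a:np.round(a,4)
H=[atz(p,282,122,.175),atz(p,283.5,214,.175)];print('handle',[pr(h) for h in H],pr((H[0]+H[1])/2),np.degrees(np.arctan2(*(H[1]-H[0])[1::-1])))
C=[atz(p,*q,.133) for q in((205,161),(365,161),(285,79),(285,243))];print('collar',pr((C[0]+C[1])/2),pr((C[2]+C[3])/2))
S=[atz(p,*q,.133) for q in((230,129),(338,198))];print(pr((S[0]+S[1])/2),np.degrees(np.arctan2(*(S[1]-S[0])[1::-1])))
P=[atz(p,*q,.008) for q in((281,38),(413,61))];print('pad edge',pr(P[0]),pr(P[1]))
```

```text
[ 271  122   21   93 1734] [281.2289504  168.49769319]
handle [array([ 0.5258, -0.2784,  0.175 ]), array([ 0.5439, -0.3585,  0.175 ])] [ 0.5349 -0.3184  0.175 ] -77.27718622715082
collar [ 0.5319 -0.3143  0.133 ] [ 0.533  -0.3192  0.133 ]
[ 0.5331 -0.3175  0.133 ] -19.23385864636636
pad edge [ 0.4865 -0.1791  0.008 ] [ 0.6546 -0.1659  0.008 ]
```

>>> step_arm(deltas="-2.3 2.2 0 0 0 0; -2.3 2.2 0 0 0 0; 0 0 -4 0 0 0; 0 0 -4 0 0 0; 0 0 -4 0 0 0; 0 0 -2 0 0 0; 0 0 -1.9 0 0 0; 0 0 0 0 0 0; 0 0 0 0 0 0; 0 0 0 0 0 0")

```text
time: 3.32
ee_pos: [0.5341, -0.3169, 0.143]
tool_rot: [0.555, 0.438, 0.554, -0.438]
force: [-0.1, -0.5, -0.0]
finger_gap: 0.0564
```

>>> step_arm(deltas="0 0 0 0 0 0; 0 0 0 0 0 0; 0 0 0 0 0 0; 0 0 0 0 0 0; 0 0 0 0 0 0; 0 0 0 0 0 0", fingers=0.12)

```text
time: 4.08
ee_pos: [0.5337, -0.3167, 0.1418]
tool_rot: [0.555, 0.438, 0.555, -0.438]
force: [-1.8, -0.3, 0.3]
finger_gap: 0.0178
```

>>> step_arm(deltas="0 0 0 0 0 0.08; 0 0 0 0 0 0.12; 0 0 0 0 0 0.12; 0 0 0 0 0 0.12; 0 0 0 0 0 0.12; 0 0 0 0 0 0.12; 0 0 0 0 0 0.12; 0 0 0 0 0 0.12; 0 0 0 0 0 0.06; 0 0 0 0 0 0.03; 0 0 0 0 0 0; 0 0 0 0 0 0; 0 0 0 0 0 0", fingers=0.1)

```text
time: 5.7
ee_pos: [0.5337, -0.3172, 0.1419]
tool_rot: [0.698, 0.115, 0.698, -0.116]
force: [-2.4, -5.1, -0.3]
finger_gap: 0.0177
```

Run:
```python
from h import *
o=r.get_obs();print(o['ee_pos'],o['joint_positions'],o['force'],o['ft_torque'],o['finger_gap'],o['time'])
im,p=snap('scene','s2.png');im2,p=snap('side','d2.png')
c=lambda im,x,y:cv2.resize(im[y:y+100,x:x+133],(400,300),interpolation=cv2.INTER_CUBIC)
cv2.imwrite('pics/c2.png',np.hstack([c(im,135,175),c(im2,310,123)]))
```

```text
[ 0.53371281 -0.31722515  0.14191575] [-5.94862238e-01  4.92234129e-01  1.35596472e+00 -8.72006294e-04
  1.29291501e+00 -1.83756357e+00] [-2.44732096 -5.14574892 -0.33655408] [-0.96895543  0.38648673 -0.18128062] 0.017696803499260595 5.7
```

View pics/c2.png

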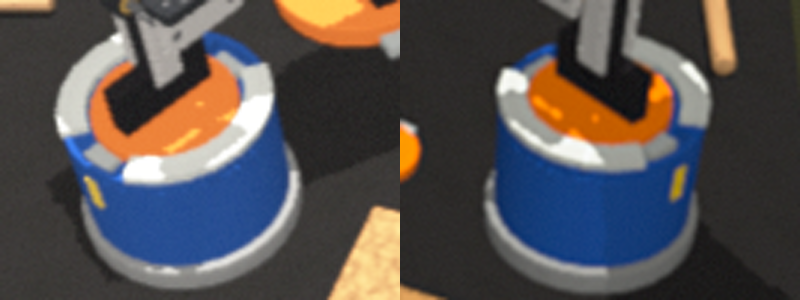

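```bash
python3 - <<'E'
from h import *
ps,pd=r.camera_params('scene'),r.camera_params('side');k=400/133
for a in (-26,-22,-18,-14,-10):
    d=np.array([np.cos(np.radians(a)),np.sin(np.radians(a)),0]);n=np.array([-d[1],d[0],0]);c=np.array([.5335,-.317,.123])
    f=lambda p,s,o:np.round((np.array([[proj(p,c+s*.07*d+n*e) for e in(.013,-.013)]])-o)[0]*k).tolist()
    print(a,'scene lug end corners',f(ps,1,(135,175)),'side',f(pd,-1,(310,123)))
E
python3 -c "
import cv2,numpy as np
a=cv2.imread('pics/s2.png');b=cv2.imread('pics/d2.png')
f=lambda im,x,y:cv2.resize(im[y:y+40,x:x+50],(400,320),interpolation=cv2.INTER_CUBIC)
cv2.imwrite('pics/c3.png',np.hstack([f(a,150,205),f(b,375,150)]))"
```

```text
-26 scene lug end corners [[101.0, 163.0], [82.0, 143.0]] side [[244.0, 159.0], [270.0, 146.0]]
-22 scene lug end corners [[106.0, 166.0], [85.0, 148.0]] side [[250.0, 157.0], [274.0, 143.0]]
-18 scene lug end corners [[111.0, 168.0], [88.0, 152.0]] side [[255.0, 155.0], [278.0, 140.0]]
-14 scene lug end corners [[117.0, 171.0], [92.0, 155.0]] side [[260.0, 152.0], [281.0, 136.0]]
-10 scene lug end corners [[122.0, 173.0], [96.0, 159.0]] side [[265.0, 150.0], [284.0, 133.0]]
```

View pics/c3.png

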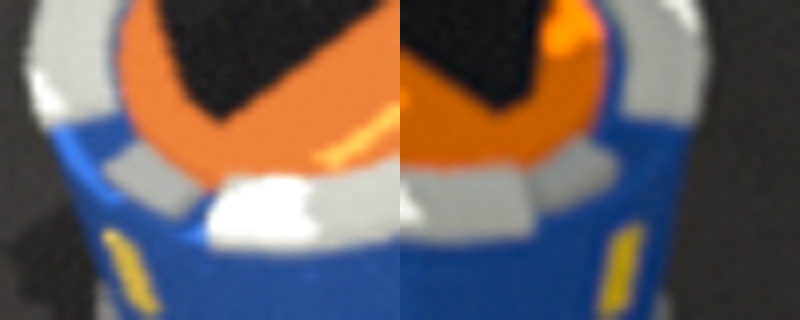

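>>> step_arm(deltas="0 0 0.4 0 0 0; 0 0 0.4 0 0 0; 0 0 0.5 0 0 0; 0 0 0.5 0 0 0")

```text
time: 6.3
ee_pos: [0.5339, -0.3165, 0.1601]
tool_rot: [0.698, 0.115, 0.698, -0.115]
force: [-1.9, -0.9, -4.8]
finger_gap: 0.0178
```

>>> step_arm(deltas="0 0 2 0 0 0; 0 0 4 0 0 0; 0.5 3 4 0 0 0; 0.5 4 0 0 0 0; 0.5 4 0 0 0 0; 0.5 4 0 0 0 0; 0.5 4 0 0 0 0; 0.5 3 0 0 0 0; 0 1.3 0 0 0 0; 0 0 -4 0 0 0; 0 0 -4 0 0 0; 0 0 -4 0 0 0; 0 0 -4 0 0 0; 0 0 -3 0 0 0; 0 0 0 0 0 0")

```text
time: 8.18
ee_pos: [0.5629, -0.0838, 0.0683]
tool_rot: [0.696, 0.115, 0.699, -0.115]
force: [-0.3, -0.2, -2.6]
finger_gap: 0.0176
```

>>> step_arm(deltas="0 0 -1 0 0 0; 0 0 -1 0 0 0; 0 0 -0.6 0 0 0; 0 0 -0.4 0 0 0; 0 0 -0.2 0 0 0; 0 0 -0.2 0 0 0; 0 0 0 0 0 0; 0 0 0 0 0 0")

```text
time: 9.18
ee_pos: [0.564, -0.0836, 0.036]
tool_rot: [0.698, 0.115, 0.698, -0.115]
force: [-0.2, -0.5, -2.9]
finger_gap: 0.0176
```

>>> step_arm(deltas="0 0 -0.1 0 0 0; 0 0 -0.1 0 0 0; 0 0 0 0 0 0")

```text
time: 9.55
ee_pos: [0.564, -0.0836, 0.0348]
tool_rot: [0.698, 0.115, 0.698, -0.115]
force: [-6.3, 0.8, 8.9]
finger_gap: 0.0178
```

>>> step_arm(deltas="0 0 0 0 0 0; 0 0 0 0 0 0; 0 0 0 0 0 0; 0 0 0 0 0 0; 0 0 0 0 0 0", fingers=0.5)

```text
time: 10.18
ee_pos: [0.5639, -0.0836, 0.0338]
tool_rot: [0.698, 0.115, 0.698, -0.115]
force: [-0.1, -0.5, 1.4]
finger_gap: 0.0468
```

Run:
```python
from h import *
from scipy.spatial.transform import Rotation as Ro
o=r.get_obs();print(o['ee_pos'],o['joint_positions'],o['force'],o['finger_gap'],o['time'])
w,x,y,z=o['tool_rot'];R0=Ro.from_quat([x,y,z,w])
a=np.radians(24.2);cx=np.array([np.cos(a),np.sin(a),0]);cy=np.array([-np.sin(a),np.cos(a),0])
ax=-cx*np.sin(np.radians(25))+np.array([0,0,np.cos(np.radians(25))])
print('axis',ax)
for s in(1,-1):
    tx=-ax;ty=s*cy;T=np.column_stack([tx,ty,np.cross(tx,ty)])
    print(s,'world rotvec',(Ro.from_matrix(T)*R0.inv()).as_rotvec())
    print(' yaw equivalent',np.degrees(np.arctan2(ty[1],ty[0])))
m=np.array([.48465,.30933,.12836]); print('grip95',m-.023*ax,'TCP',m-.042*ax)
```

```text
[ 0.5638987  -0.08362806  0.03381867] [-2.11464807e-01  5.09808344e-01  1.60443253e+00 -2.88999414e-05
  1.02736670e+00 -1.45543468e+00] [-0.0807922  -0.5382931   1.41326426] 0.04680820878001439 10.175
axis [-0.38547862 -0.17324096  0.90630779]
1 world rotvec [ 0.02135562 -0.4460714   0.73703747]
 yaw equivalent 114.2
-1 world rotvec [ 0.55805163  0.02665034 -2.3453977 ]
 yaw equivalent -65.8
grip95 [0.49351601 0.31331454 0.10751492] TCP [0.5008401  0.31660612 0.09029507]
```

>>> step_arm(deltas="0 0 2 0 0 0; 0 0 5 0 0 0; 0 0 6 0 0 0; 0 0 6 0 0 0; -1.3 3 6 0 0 0.094; -1.3 4.2 1.6 0 0 0.094; -1.3 4.2 0 0 0 0.094; -1.3 4.2 0 0 0 0.094; -1.3 4.2 0 0 0 0.094; -1.3 4.2 0 0 0 0.094; -1.3 4.2 0 0 0 0.094; -1.3 4.2 0 0 0 0.094; -1.4 4.2 0 0.045 -0.1 0; 0 1 -2 0.045 -0.1 0; 0 0 -2 0.045 -0.1 0; 0 0 -2 0.045 -0.1 0; 0 0 0 0 0 0; 0 0 0 0 0 0; 0 0 0 0 0 0", fingers=0.36)

```text
time: 12.55
ee_pos: [0.4478, 0.2901, 0.2358]
tool_rot: [0.825, -0.113, 0.524, 0.178]
force: [0.6, 0.0, -0.2]
finger_gap: 0.034
```

Run:
```python
from h import *
from scipy.spatial.transform import Rotation as Ro
o=r.get_obs();print(o['ee_pos'],o['joint_positions'],o['force'],o['finger_gap'],o['time'])
w,x,y,z=o['tool_rot'];print(np.round(Ro.from_quat([x,y,z,w]).as_matrix(),3))
im,p=snap('wrist','w3.png')
for m in ([.48465,.30933,.12836],[.51807,.2346,.12839],[.55217,.15942,.12812]): print(proj(p,np.array(m)))
im2,p2=snap('scene','s3.png')
cv2.imwrite('pics/c4.png',np.hstack([cv2.resize(im,(480,360)),cv2.resize(im2[220:340,220:320],(300,360))]))
```

```text
[0.44776539 0.290123   0.23577757] [ 0.53142794 -0.03549803  1.84538213 -0.05896442  0.8960159  -1.437589  ] [ 0.57727765  0.02666395 -0.16190114] 0.03396172339731935 12.55
[[ 0.387 -0.412  0.825]
 [ 0.174  0.911  0.373]
 [-0.905 -0.001  0.425]]
[323.49555723 220.79766101]
[233.4549818  220.46997854]
[143.89238686 220.39383891]
```

View pics/c4.png

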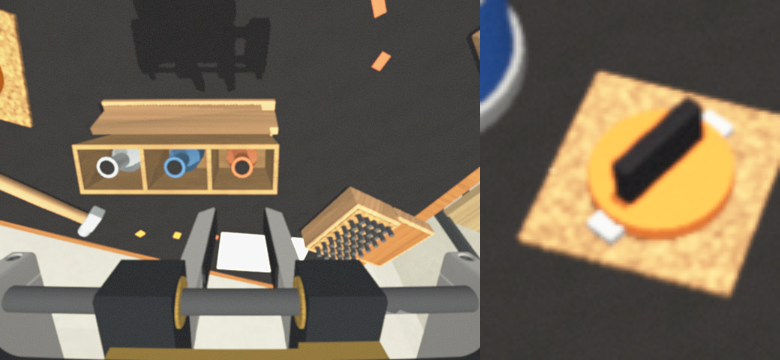

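>>> step_arm(deltas="1 0.6 -3.5 0 0 0; 1.15 0.65 -3.6 0 0 0; 0 0 0 0 0 0; 0.6 0.3 -1.5 0 0 0; 0.8 0.4 -2 0 0 0; 0.8 0.4 -1.9 0 0 0; 0.6 0.2 -1.2 0 0 0; 0.35 0.1 -0.8 0 0 0; 0 0 0 0 0 0; 0 0 0 0 0 0")

```text
time: 13.9
ee_pos: [0.5002, 0.3164, 0.0904]
tool_rot: [0.825, -0.113, 0.524, 0.178]
force: [0.1, 0.1, 0.0]
finger_gap: 0.0338
```

>>> step_arm(deltas="0 0 0 0 0 0; 0 0 0 0 0 0; 0 0 0 0 0 0; 0 0 0 0 0 0; 0 0 0 0 0 0", fingers=0.1)

```text
time: 14.52
ee_pos: [0.5002, 0.3164, 0.0903]
tool_rot: [0.825, -0.113, 0.524, 0.178]
force: [-2.6, -2.5, 6.0]
finger_gap: 0.0243
```

>>> step_arm(deltas="0 0 0 0 0 0; 0 0 0 0 0 0; 0 0 0 0 0 0")

```text
time: 14.9
ee_pos: [0.5002, 0.3164, 0.0903]
tool_rot: [0.825, -0.113, 0.524, 0.178]
force: [-2.5, -2.2, 6.2]
finger_gap: 0.0247
```

Run:
```python
from h import *
print(r.get_obs()['force'],r.get_obs()['finger_gap'])
im,p=snap('wrist','w4.png');im2,p2=snap('side','d4.png')
cv2.imwrite('pics/c5.png',np.hstack([cv2.resize(im[100:480,200:440],(379,600)),cv2.resize(im2[310:430,170:254],(420,600),interpolation=2)]))
```

```text
[-2.47207126 -2.20419035  6.20489067] 0.024659991897077002
```

View pics/c5.png

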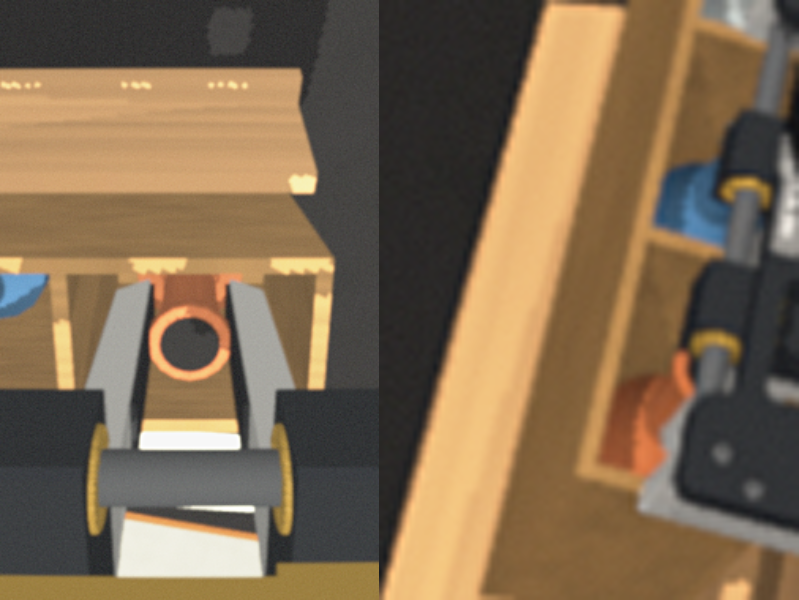

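>>> step_arm(deltas="0 0 0 0 0 0; 0 0 0 0 0 0; -0.2 -0.08 0.4 0 0 0; -0.15 -0.07 0.4 0 0 0; 0 0 0 0 0 0; 0 0 0 0 0 0", fingers=0.36)

```text
time: 15.75
ee_pos: [0.4965, 0.3148, 0.0978]
tool_rot: [0.825, -0.113, 0.524, 0.178]
force: [-0.0, 0.2, -0.3]
finger_gap: 0.0338
```

>>> step_arm(deltas="0 0 0 0 0 0; 0 0 0 0 0 0; 0 0 0 0 0 0; 0 0 0 0 0 0; 0 0 0 0 0 0; 0 0 0 0 0 0; 0 0 0 0 0 0", fingers=0.1)

```text
time: 16.62
ee_pos: [0.4965, 0.3148, 0.0977]
tool_rot: [0.825, -0.114, 0.524, 0.178]
force: [0.2, -0.5, -1.0]
finger_gap: 0.0242
```

>>> step_arm(deltas="0 0 0 0 0 0; 0 0 0 0 0 0; 0.17 0.07 -0.38 0 0 0; 0 0 0 0 0 0; 0 0 0 0 0 0", fingers=0.36)

```text
time: 17.25
ee_pos: [0.4982, 0.3155, 0.0938]
tool_rot: [0.825, -0.114, 0.524, 0.178]
force: [-0.1, 0.1, 0.0]
finger_gap: 0.0337
```

>>> step_arm(deltas="0 0 0 0 0 0; 0 0 0 0 0 0; 0 0 0 0 0 0; 0 0 0 0 0 0; 0 0 0 0 0 0; 0 0 0 0 0 0; 0 0 0 0 0 0", fingers=0.1)

```text
time: 18.12
ee_pos: [0.4982, 0.3155, 0.094]
tool_rot: [0.825, -0.114, 0.524, 0.178]
force: [-0.3, -0.1, 2.2]
finger_gap: 0.024
```

Run:
```python
from h import *
from scipy.spatial.transform import Rotation as Ro
o=r.get_obs();w,x,y,z=o['tool_rot'];R=Ro.from_quat([x,y,z,w]).as_matrix();p=r.camera_params('wrist')
m=np.array([.48465,.30933,.12836]);d=R.T@(m-o['ee_pos']);print('mouth in tool frame mm',d*1000, o['force'],o['finger_gap'])
print('mouth px',proj(p,m),'TCP px',proj(p,np.array(o['ee_pos'])),'grip px',proj(p,o['ee_pos']-.019*R[:,0]))
```

```text
mouth in tool frame mm [-37.47462476  -0.07636315   1.10968558] [-0.25442776 -0.13248784  2.16267374] 0.024045874111780108
mouth px [321.69748786 309.25955749] TCP px [321.46974577 278.3822371 ] grip px [321.64707186 291.72989895]
```

>>> step_arm(deltas="-0.2 -0.09 0.5 0 0 0; -0.4 -0.18 1 0 0 0; -0.4 -0.18 1 0 0 0; 0 0 0 0 0 0; 0 0 0 0 0 0")

```text
time: 18.75
ee_pos: [0.4882, 0.311, 0.119]
tool_rot: [0.825, -0.113, 0.524, 0.178]
force: [0.6, 1.1, -1.5]
finger_gap: 0.0242
```

Run:
```python
from h import *
o=r.get_obs();print(o['force'],o['finger_gap'],o['ee_pos'])
im,p=snap('wrist','w5.png');im2,p2=snap('scene','s5.png')
cv2.imwrite('pics/c6.png',np.hstack([cv2.resize(im[180:480,200:440],(480,600)),cv2.resize(im2[240:340,420:470],(300,600),interpolation=2)]))
```

```text
[ 0.56356239  1.06748995 -1.5429237 ] 0.02415005530323092 [0.48818712 0.31102909 0.11898623]
```

View pics/c6.png

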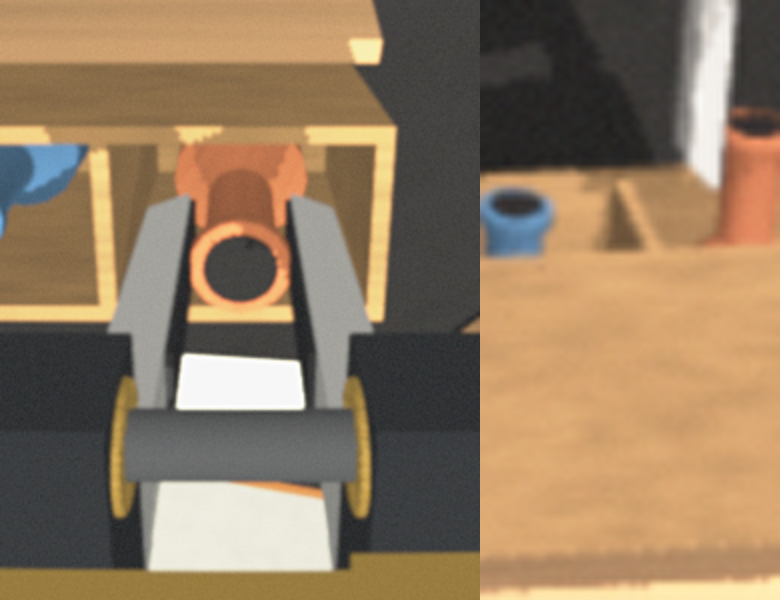

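>>> step_arm(deltas="-0.4 -0.18 1 0 0 0; -0.85 -0.38 2 0 0 0; -0.85 -0.38 2 0 0 0; -0.85 -0.38 2 0 0 0; -0.85 -0.38 2 0 0 0; -0.85 -0.38 2 0 0 0; -0.5 -0.2 1.5 0 0 0; 0 0 1.5 0 0 0; 0 0 1 -0.03 0.06 0; 0 0 1 -0.03 0.065 0; 0 0 0 -0.03 0.065 0; 0 0 0 -0.03 0.07 0; 0 0 0 -0.03 0.07 0; 0 0 0 -0.03 0.07 0; 0 0 0 0 0 0; 0 0 0 0 0 0")

```text
time: 20.85
ee_pos: [0.4367, 0.2882, 0.2788]
tool_rot: [0.692, -0.149, 0.691, 0.15]
force: [-1.2, -0.1, -1.9]
finger_gap: 0.0243
```

```bash
cat > st.py <<'E'
from h import *
from scipy.spatial.transform import Rotation as Ro
o=r.get_obs();w,x,y,z=o['tool_rot'];R=Ro.from_quat([x,y,z,w]).as_matrix()
print(o['ee_pos'],o['force'],o['finger_gap'],o['joint_positions'],o['time']);print(R[:,0],'yaw',np.arctan2(R[1,1],R[0,1]))
print('fix rotvec to vertical',np.cross(R[:,0],[0,0,-1]))
E
python3 st.py
```

```text
[0.43673337 0.28822797 0.27884861] [-1.18074057 -0.13592949 -1.9200315 ] 0.024315950686958496 [ 5.13308104e-01  1.83613002e-01  1.44836683e+00  6.71068163e-05
  1.50833056e+00 -1.48375854e+00] 20.85
[ 1.08411338e-03  6.88009915e-04 -9.99999176e-01] yaw 1.997062613261157
fix rotvec to vertical [-0.00068801  0.00108411  0.        ]
```

>>> step_arm(deltas="0.3 -1.5 0 0 0 -0.03; 0.6 -3.5 0 0 0 -0.06; 0.65 -4 0 0 0 -0.06; 0.65 -4 0 0 0 -0.06; 0.65 -4 0 0 0 -0.06; 0.65 -4 0 0 0 -0.06; 0.65 -4 0 0 0 -0.06; 0.65 -4 0 0 0 -0.06; 0.65 -4 0 0 0 -0.06; 0.65 -4 0 0 0 -0.06; 0.65 -4 0 0 0 -0.06; 0.65 -4 0 0 0 -0.06; 0.65 -4 0 0 0 -0.06; 0.65 -4 0 0 0 -0.06; 0.65 -4 0 0 0 -0.06; 0.6 -3 0 0 0 -0.03; 0 -0.5 0 0 0 0; 0 0 0 0 0 0; 0 0 0 0 0 0; 0 0 0 0 0 0")

```text
time: 23.35
ee_pos: [0.5363, -0.3161, 0.2793]
tool_rot: [0.688, 0.166, 0.687, -0.166]
force: [-0.5, 0.7, -1.4]
finger_gap: 0.0242
```

```bash
python3 st.py
python3 - <<'E'
from h import *
im,p=snap('scene','s6.png');im2,p2=snap('side','d6.png')
cv2.imwrite('pics/c7.png',np.hstack([cv2.resize(im[100:250,130:260],(390,450)),cv2.resize(im2[60:210,310:440],(390,450))]))
o=r.get_obs()
for zz in(.2,.24,.3): print(zz,[proj(q,np.array([*o['ee_pos'][:2],zz])) for q in(p,p2)])
E
```

```text
[ 0.53626047 -0.31607331  0.27933563] [-0.51727671  0.70145576 -1.38505351] 0.024190446364260352 [-5.91557263e-01  4.21289466e-01  1.14244403e+00  2.88356717e-04
  1.57735737e+00 -1.68946988e+00] 23.35
[ 5.77322735e-04 -4.04735632e-05 -9.99999833e-01] yaw 1.097914645225647
fix rotvec to vertical [4.04735632e-05 5.77322735e-04 0.00000000e+00]
0.2 [array([184.3490542 , 187.76180192]), array([377.94528224, 129.99072265])]
0.24 [array([180.61128481, 174.71446312]), array([379.71725759, 114.80544159])]
0.3 [array([174.61412703, 153.79918251]), array([382.54542645,  90.49164358])]
```

View pics/c7.png

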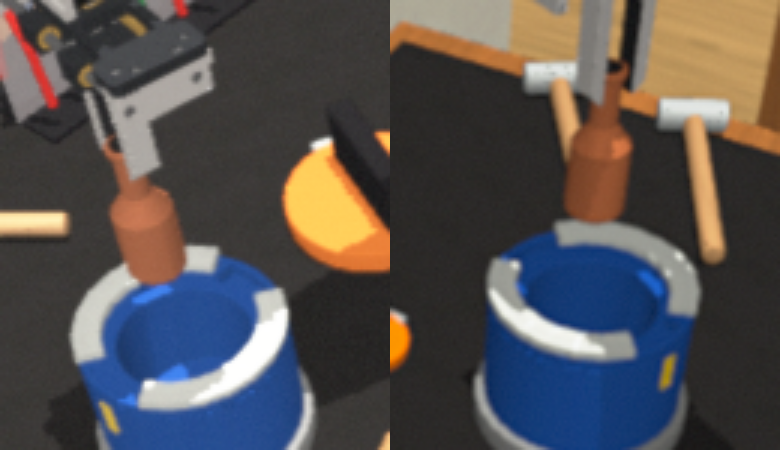

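>>> step_arm(deltas="-0.3 0 -1 0 0 0; 0 0 -3 0 0 0; 0 0 -3 0 0 0; 0 0 -3 0 0 0; 0 0 -3 0 0 0; 0 0 -2 0 0 0; 0 0 -0.7 0 0 0; 0 0 -0.3 0 0 0; 0 0 0 0 0 0; 0 0 0 0 0 0")

```text
time: 24.7
ee_pos: [0.5334, -0.3169, 0.1197]
tool_rot: [0.688, 0.166, 0.687, -0.166]
force: [-0.4, -0.0, -2.2]
finger_gap: 0.0245
```

>>> step_arm(deltas="0 0 -0.25 0 0 0; 0 0 -0.2 0 0 0; 0 0 -0.2 0 0 0; 0 0 -0.2 0 0 0; 0 0 0 0 0 0")

```text
time: 25.32
ee_pos: [0.5331, -0.3167, 0.1102]
tool_rot: [0.687, 0.166, 0.687, -0.166]
force: [0.4, 0.2, -1.3]
finger_gap: 0.0245
```

>>> step_arm(deltas="0 0 -0.1 0 0 0; 0 0 -0.1 0 0 0; 0 0 0 0 0 0")

```text
time: 25.7
ee_pos: [0.5332, -0.3167, 0.1083]
tool_rot: [0.687, 0.166, 0.687, -0.166]
force: [0.1, 0.4, -1.4]
finger_gap: 0.0244
```

>>> step_arm(deltas="0 0 -0.1 0 0 0; 0 0 -0.1 0 0 0; 0 0 0 0 0 0")

```text
time: 26.08
ee_pos: [0.5339, -0.3172, 0.108]
tool_rot: [0.688, 0.166, 0.686, -0.166]
force: [-0.8, 1.6, 8.9]
finger_gap: 0.0243
```

>>> step_arm(deltas="0 0 0.12 0 0 0; 0 0 0 0 0 0")

```text
time: 26.32
ee_pos: [0.5333, -0.3169, 0.108]
tool_rot: [0.688, 0.166, 0.687, -0.166]
force: [-0.2, -0.1, 4.4]
finger_gap: 0.0239
```

>>> step_arm(deltas="0 0 0 0 0 0; 0 0 0 0 0 0; 0 0 0 0 0 0; 0 0 0 0 0 0; 0 0 0 0 0 0; 0 0 0.5 0 0 0; 0 0 2 0 0 0; 0 0 3 0 0 0; 0 0 5 0 0 0; 0 0 5 0 0 0; 0 0 3 0 0 0; -3 3 0 0 0 0; -4 4 0 0 0 0; -4 4 0 0 0 0; -4 4 0 0 0 0; 0 0 0 0 0 0; 0 0 0 0 0 0; 0 0 0 0 0 0", fingers=0.42)

```text
time: 28.58
ee_pos: [0.3837, -0.1674, 0.2924]
tool_rot: [0.687, 0.166, 0.688, -0.166]
force: [-0.6, -0.1, 0.3]
finger_gap: 0.0395
```

```bash
python3 st.py
python3 - <<'E'
from h import *
im,p=snap('scene','s7.png');im2,p2=snap('side','d7.png')
cv2.imwrite('pics/c8.png',np.vstack([np.hstack([im[150:300,130:330],im2[110:260,250:450]]),np.hstack([im[230:380,350:550],im2[260:410,160:360]])]).repeat(2,0).repeat(2,1)[:600,:800])
for z in(.03,.148):print([proj(q,np.array([.533,-.317,z])) for q in(p,p2)])
E
```

```text
[ 0.38371484 -0.16735036  0.29242203] [-0.57721725 -0.08256202  0.26031955] 0.03951954808329408 [-4.98951659e-01 -6.61486162e-02  1.68155413e+00  2.12356700e-04
  1.52680165e+00 -1.59555614e+00] 28.575
[-4.38070924e-04  4.80330058e-04 -9.99999789e-01] yaw 1.0965950055172629
fix rotvec to vertical [-0.00048033 -0.00043807 -0.        ]
[array([198.69696388, 235.43046356]), array([372.61108112, 187.0081856 ])]
[array([189.38542787, 202.67892094]), array([377.19047402, 148.89863599])]
```

View pics/c8.png

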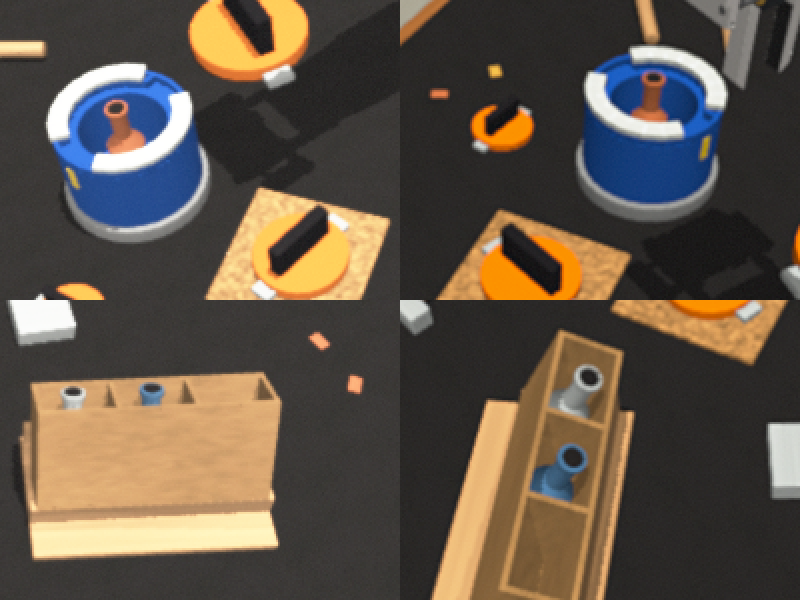

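```bash
python3 -c "
from cell import r
print(r.hand_in())"
```

```text
the job is handed in; nothing more can be done
None
```

The lid is off and lies on the cork pad, and the copper vase stands upright inside the open pot. I handed the job in at about 28.7 s of the 64 s allowed; the hand-in reported no verdict.

**What I did:**
- **Lid:** I turned it about 58° counter-clockwise by the handle. Two views showed both lugs in the slots. It lifted free with little force, and I laid it handle up on the pad.
- **Vase:** I drew it out along its leaning axis, tilted it upright and lowered it until it touched the pot floor. I then let go and backed the arm clear.

**Last checks:**
- **Vase position:** its lip appears within about 1 pixel, in both fixed cameras, of where an upright, centred vase standing on the floor should show it.
- **Lid:** it looks flat and near the middle of the pad.
- **Other objects:** the steel and blue vases and the steel block look undisturbed. The hammer was not in the final crops, and the arm did not go near it.
- **Robot:** the force reading was near zero, with the arm away from everything.

**What disagreed:** the grip on the vase read about 24 mm at three heights, not the 20 mm neck. The fingers were probably holding it by the lip. The first try also pushed on the vase's shoulder, so I opened and gripped again higher. The grip then held without slipping. The first move call was refused because its rows were malformed, and nothing moved.

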